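# Slide the specimen carrier under the clamp bridge and hold it down

### The arm

A 6-joint arm with a two-finger parallel gripper is mounted at the origin on a cart in front of the work surface, level with it; the furniture and walls round the work are solid. World frame = base frame: x ahead of the robot, y to its left, z up, the work surface at z = 0. Lengths are in m, angles in rad, forces in N, time in s.
With the tool pointing down it reaches from about 0.35 to 1 m from the base axis. Payload 7.1 kg.
Tool frame: the origin (TCP) lies midway between the tips of the shut fingers; the grasp point (between the pads) lies env.grasp_offset behind it (env.grasp_offset is the distance from the TCP to the grasp point, in m); z points along the fingers, y is the line along which they close (so a half turn about z gives the same grasp; the last joint's range is limited). The gripper opens to 85 mm and grips with 20 to 120 N. Pads are 22 mm wide; open, the fingers measure 114 mm over their backs; the gripper's body (76 mm by 85 mm) begins 54 mm behind the grasp point. The pads swing forward as they close: fully open they stand 13 mm farther back than shut.
Start: joints at [-1.357, 0.423, 1.63, -0, 1.089, -0.019], TCP at [0.144, -0.608, 0.231] pointing down, gripper open.
Joint ranges: [-3, 3], [-0.9, 2.11], [0.09, 2.58], [-1.31, 4.45], [0.11, 2.69], [-2.54, 2.54]. Speed limits (rad/s): [2.39, 2.39, 3.01, 3.14, 3.14, 3.14].

### API

Orientations are given as a unit quaternion [w, x, y, z].
In Python, from bench import env, viewer, ticket gives the robot as it stands.
- The arm moves only by the shell command python3 -m inch 'ROWS'. ROWS is text: rows parted by semicolons, each of 5 numbers parted by spaces: the shift along the tool's x, y, z in mm, then the turn about the tool's z in rad, then the opening, from 0 (shut) to 1 (fully open). A call has 1 to 5 rows; each row shifts and turns the commanded pose from where the row before left it, along the tool's axes as they then stand; what a row does not reach is not made up. A row lasts 1/12 s, in which the tool goes at most 41.7 mm and 7.16 degrees, less where a joint would pass 70% of its speed; a pose out of reach is approached as far as the arm can. A call with a gripper value outside its range is refused whole. The fingers move at their own pace and stop on an object; the grip force is fixed at half the most. Time passes only in rows, so rows that do not move let the fingers close. It gives the time, the measured TCP pose, the force, the opening and the grip force at its end, in the units of the state.
- env.read_state(): the state, without advancing time (a new reading comes with each control period).
- viewer.camera(name): name is "scene" or "top" or "wrist"; returns a dict with "pixels" (400x640x3 uint8, red, green, blue), "camera_matrix" (3x3 intrinsics, pixels), "k1" (the pictures are not rectified: a ray, as slopes to the right and down, at radius r is drawn at 1 + k1 r^2 times it, then the intrinsics apply), "cam_to_world" (4x4, takes a point from camera to world coordinates); the wrist camera has in their place "hand_eye" (4x4, takes a point from camera to tool coordinates, whose origin is the TCP and whose axes are the flange's). Camera axes: x right, y up, looking along -z (the intrinsics and any distortion apply to the point x, -y, -z); pixel columns grow to the right and rows downward; lengths in m; the calibration is good to about 2 mm. A picture is of the moment at which its call begins: read the wrist's pose just before it. There is no depth.
- ticket.close_job(): hands the job in; it is judged then, once.
The state is a dict: "t": time; "qpos": joint angles; "dq": joint speeds; "joint_torque": joint torques, N m; "ee_pos": TCP position; "ee_rot": TCP orientation; "ft_force": force on the tool from outside, world axes, zero at the start; "wrist_torque": the same for the moment, N m; "grip_width": finger opening in m; "gripper_force": force on a finger pad.
Only numpy, scipy, OpenCV 4.12 (cv2) and the standard library are available. Lean on these libraries where they do the work, as an engineer would, in place of code of your own. Each camera call takes 0.05 s, during which the arm holds its last target. There are 200 camera calls.

### The job

Push the flat aluminium slide carrier along the worktop, lying flat all the way, end-on through the flared entry and under the low bridge of the grey clamping frame until it is fully home against the end stop. Then press the black cap of the plunger on top of the bridge straight down until its foot bears firmly on the carrier, and finish while still holding it pressed. Nothing may be lifted, and leave the dish, the beaker and the timer where they stand.

Things in the scene. Friction and masses are not known exactly. Their poses are not given: they have to be found in the camera images.
- frame: Grey clamping frame fixed to the worktop. Origin on the worktop, midway between its side cheeks, under the middle of the bridge. x: the horizontal way the carrier goes in, from entry to end stop; z up; y across. Cheeks at y = +-38 to +-52 mm, x -18 to +62 mm, 18 mm high: the lane between is 76 mm wide. No floor: the carrier slides on the worktop.
- bridge (a point): Middle of the bridge's underside, 18 mm above the worktop. The bridge spans the whole lane, x -18 to +18 mm of the frame, top 28 mm high. Axes as the frame's.
- entry (a point): Middle of the open entry, on the worktop, 47 mm before the frame's origin. Two low wings, 12 mm high, narrow the lane from about 103 mm here to 76 mm at the bridge.
- end_stop (a point): Middle of the near face of the end stop, a bar 16 mm high across the lane, 50 mm past the frame's origin.
- carrier: Loose flat aluminium slide carrier, 100 (x) x 70 (y) x 14 mm, 0.17 to 0.35 kg, two glass slides let in on top. Origin at the centre of its underside, x along its length, z up. Starts flat before the entry, askew. Either end may lead. Fully home, its leading end touches the end stop, its origin is at the frame's origin, and its trailing end is 32 mm outside the bridge.
- plunger_cap (a point): Centre of the flat top of the plunger's round black cap, 30 mm in diameter, 58 mm above the worktop when up, straight above the frame's origin. Moves with the plunger.
- plunger: Spring plunger (stem, 10 mm round foot, black cap) in the middle of the bridge; its origin is at the frame's origin when up and sinks as it is pressed, at most 9 mm. The spring takes about 1.5 N to start and 350 N/m more. Its foot, 18.5 mm above the worktop when up, meets a 14 mm carrier below after 4.5 mm.
- dish: Bystander: petri dish, 64 mm across, 15 mm high, origin at the centre of its underside.
- small_beaker: Bystander: glass beaker, 47 mm across, 54 mm high, origin at the centre of its underside.
- timer: Bystander: white bench timer lying flat, 70 x 66 x 20 mm, origin at the centre of its underside.
Not all that is in view belongs to the job. Leave any blue or yellow look-alike of the carrier alone.

How it is judged:
On the way:
1. the carrier lies fully home under the bridge, with the plunger still up (x of carrier in the frame of frame between -0.004 and 0.006 m and y of carrier in the frame of frame between -0.006 and 0.006 m and angle between the x axis of carrier and the x axis of frame, either way round below 0.1 rad and height (world z) of carrier below 0.003 m and height (world z) of plunger_cap above 0.056 m), for 0.2 s.
At the end, for the whole second after the job is handed in: The carrier lies flat and at rest in the lane, within 4 mm of the end stop, within 6 mm of the lane's middle and within 0.1 rad of square; the robot's fingers press the plunger with more than 2 N and its foot presses on the carrier with more than 1 N (x of carrier in the frame of frame between -0.004 and 0.006 m and y of carrier in the frame of frame between -0.006 and 0.006 m and angle between the x axis of carrier and the x axis of frame, either way round below 0.1 rad and height (world z) of carrier below 0.003 m and contact force between plunger and carrier above 1 N and contact force between the fingers and plunger above 2 N and height (world z) of plunger_cap below 0.055 m and linear speed of carrier below 0.01 m/s); the arm keeps its last pose, push and grip.
It fails at once if the carrier is lifted off the worktop or tipped (height (world z) of carrier above 0.008 m or angle between carrier's own z axis and vertical above 0.1 rad).
It fails at once if the dish, the beaker or the timer is moved by more than 15 mm or tipped (distance of any of dish, small_beaker, timer from where it was at the start of the episode above 0.015 m or angle between small_beaker's own z axis and vertical above 0.3 rad).
It also fails if it takes over 51 s, if anything falls off the work surface, if the arm or the gripper's body presses on something with over 40 N, if the wrist force passes 120 N, or if a joint passes its speed limit or range.

## Working session

There is one attempt and no reset: what is moved stays moved. The work goes in short steps, Python scripts to look and compute and a shell command to move; the robot and the scene stay as the last step left them, time stands still between calls to the robot, and variables do not carry over. Pictures are saved under pics/ and viewed, at most 10 in all, crops included, and the job is handed in when it is done.

```bash
mkdir -p pics; cat > h.py <<'E'
from bench import env, viewer, ticket
import numpy as np, cv2
from scipy.spatial.transform import Rotation as R
def pose():
    s=env.read_state(); w,x,y,z=s['ee_rot']; T=np.eye(4); T[:3,:3]=R.from_quat([x,y,z,w]).as_matrix(); T[:3,3]=s['ee_pos']; return T
def snap(name,fn):
    T=pose(); c=viewer.camera(name); cv2.imwrite(fn,c['pixels'][:,:,::-1])
    M=c['cam_to_world'] if 'cam_to_world' in c else T@np.array(c['hand_eye'])
    np.savez(fn+'.npz',M=M,K=c['camera_matrix'],k1=c['k1'])
def p2w(fn,uv,z=0.):
    d=np.load(fn+'.npz'); K,M,k1=d['K'],d['M'],float(d['k1']); out=[]
    p=cv2.undistortPoints(np.array(uv,float).reshape(-1,1,2),K,np.array([k1,0,0,0,0.])).reshape(-1,2)
    for a,b in p:
        r=M[:3,:3]@np.array([a,-b,-1]); o=M[:3,3]; out.append(o+r*(z-o[2])/r[2])
    return np.array(out)
E
python3 - <<'E'
from h import *
snap('top','pics/top.png'); snap('scene','pics/scene.png')
s=env.read_state(); print(s['t'],s['ee_rot'],s['ft_force'],env.grasp_offset); print(pose().round(3))
E
```

```text
0.1 [-6.62219805e-04  9.93235041e-01  1.16119377e-01 -7.15085251e-05] [ 0.551813   -0.02353517  0.27733408] 0.0187
[[ 0.973  0.231 -0.     0.144]
 [ 0.231 -0.973  0.001 -0.608]
 [ 0.    -0.001 -1.     0.231]
 [ 0.     0.     0.     1.   ]]
```

View pics/top.png

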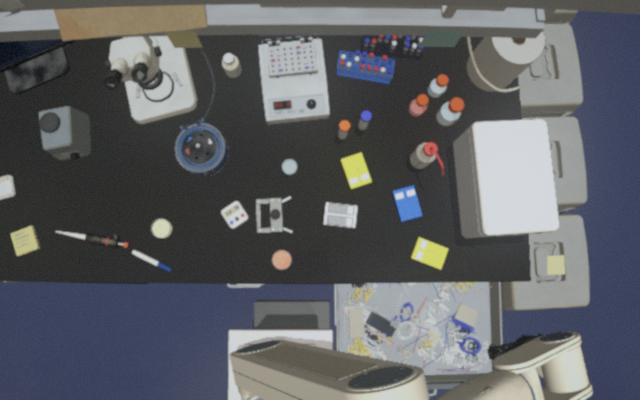

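View pics/scene.png

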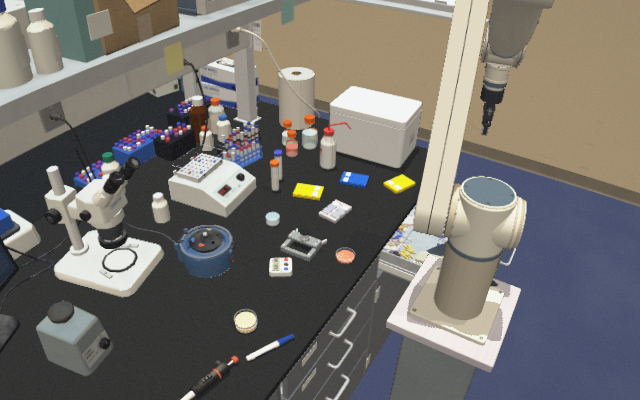

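The top view shows the carrier at about (341,215) and the frame at (270,215) with its entry facing right. The timer is at (234,214), the beaker at (289,166) and the dish at (281,260). I'll enlarge that area.

```bash
python3 - <<'E'
from h import *
im=cv2.imread('pics/top.png')[180:250,240:370]
cv2.imwrite('pics/topc.png',cv2.resize(im,None,fx=6,fy=6,interpolation=cv2.INTER_CUBIC))
print(p2w('pics/top.png',[(341,215),(270,215),(290,166),(282,260),(234,214)]).round(3))
E
```

```text
[[ 0.502 -0.189  0.   ]
 [ 0.502  0.034  0.   ]
 [ 0.658 -0.028  0.   ]
 [ 0.362 -0.005  0.   ]
 [ 0.506  0.147  0.   ]]
```

View pics/topc.png

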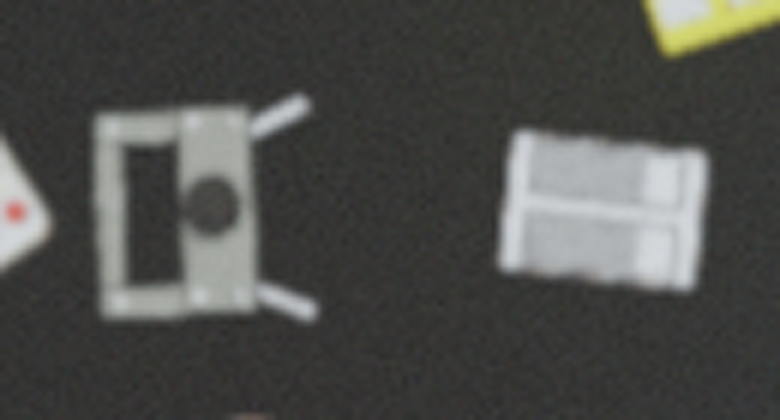

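The enlarged view shows the carrier corners at about TL(515,130), TR(708,150), BR(693,290), BL(500,270). The frame's bridge edge runs (250,105)–(258,312), its stop bar (97,115)–(103,320), and the cap is at (212,207).

```bash
python3 - <<'E'
from h import *
f=lambda L:[(240+(a+.5)/6-.5,180+(b+.5)/6-.5) for a,b in L]
t='pics/top.png'
c=p2w(t,f([(515,130),(708,150),(693,290),(500,270)]),.014)
print('car',c.mean(0),c.round(3).tolist(), 'yawL',np.degrees(np.arctan2(*(c[0]-c[1])[[1,0]])),np.degrees(np.arctan2(*(c[3]-c[2])[[1,0]])))
b=p2w(t,f([(250,105),(258,312)]),.028); print('bridge',b)
e=p2w(t,f([(97,115),(103,320)]),.017); print('stop',e)
ax=e.mean(0)-b.mean(0); print('yawF',np.degrees(np.arctan2(ax[1],ax[0])), np.degrees(np.arctan2(*(b[0]-b[1])[[1,0]]))+90)
print('cap',p2w(t,f([(212,207)]),.058))
E
python3 -m inch '0 0 0 0.12 0.5;0 0 0 0.12 0.5;0 0 0 0.12 0.5;0 0 0 0.12 0.5;0 0 0 0.12 0.5'
```

```text
car [ 0.50208956 -0.18573165  0.014     ] [[0.544, -0.14, 0.014], [0.533, -0.24, 0.014], [0.46, -0.231, 0.014], [0.471, -0.132, 0.014]] yawL 83.89680545166382 83.87388880858231
bridge [[ 0.55544757 -0.00315216  0.028     ]
 [ 0.44902285 -0.00782559  0.028     ]]
stop [[0.55177239 0.07689633 0.017     ]
 [0.44563342 0.07254353 0.017     ]]
yawF 92.52161174609216 92.51441427805342
cap [[0.50014725 0.01367418 0.058     ]]
t: 0.52
ee_pos: [0.1442, -0.6078, 0.2309]
ee_rot: [-0.0, 0.983, -0.185, -0.0]
ft_force: [0.6, -0.6, 0.6]
grip_width: 0.0428
gripper_force: 0.0
```

```bash
for i in 1; do python3 -m inch '0 0 0 -0.12 0.5;0 0 0 -0.12 0.5;0 0 0 -0.12 0.5;0 0 0 -0.12 0.5;0 0 0 -0.12 0.5' | tail -0; python3 -m inch '0 0 0 -0.12 0.5;0 0 0 -0.12 0.5;0 0 0 -0.12 0.5;0 0 0 -0.12 0.5;0 0 0 -0.12 0.5'|tail -0; python3 -m inch '0 0 0 -0.12 0.5;0 0 0 -0.12 0.5;0 0 0 -0.12 0.5;0 0 0 -0.12 0.5;0 0 0 -0.12 0.5'; done
cat >> h.py <<'E'
def goto(x,y,yaw,z=None):
    "tool shift (mm), turn (rad) to reach world x,y,(z), tool-x heading yaw deg; turn applied after shift"
    T=pose(); cur=np.degrees(np.arctan2(T[1,0],T[0,0])); d=T[:3,:3].T@(np.array([x,y,T[2,3] if z is None else z])-T[:3,3])
    print('shift',(d*1000).round(1),'turn',round(np.radians(cur-yaw),3),'yaw',cur.round(2),'pos',T[:3,3].round(4))
E
python3 -c "
from h import *
goto(.490,-.30,84,.16)"
```

```text
t: 1.77
ee_pos: [0.1441, -0.6078, 0.2308]
ee_rot: [-0.0, 0.752, 0.659, 0.0]
ft_force: [0.2, 0.3, 0.3]
grip_width: 0.0423
gripper_force: 0.0
shift [350.6 302.4  71.1] turn -0.027 yaw 82.43 pos [ 0.1441 -0.6078  0.2308]Exception ignored on flushing sys.stdout:
BrokenPipeError: [Errno 32] Broken pipe
Exception ignored on flushing sys.stdout:
BrokenPipeError: [Errno 32] Broken pipe
```

```bash
python3 -m inch '23.4 20.2 4.7 -0.027 0.5;23.4 20.2 4.7 0 0.5;23.4 20.2 4.7 0 0.5;23.4 20.2 4.7 0 0.5;23.4 20.2 4.7 0 0.5' >/dev/null;  python3 -m inch '23.4 20.2 4.7 0 0.5;23.4 20.2 4.7 0 0.5;23.4 20.2 4.7 0 0.5;23.4 20.2 4.7 0 0.5;23.4 20.2 4.7 0 0.5'>/dev/null;  python3 -m inch '23.4 20.2 4.7 0 0.5;23.4 20.2 4.7 0 0.5;23.4 20.2 4.7 0 0.5;23.4 20.2 4.7 0 0.5;23.4 20.2 4.7 0 0.5'
python3 -m inch '0 0 0 0 0.5;0 0 0 0 0.5;0 0 0 0 0.5'
python3 -c "
from h import *
snap('wrist','pics/w1.png')
goto(.490,-.30,84,.16)"
```

```text
t: 3.02
ee_pos: [0.4855, -0.2921, 0.1603]
ee_rot: [-0.0, 0.745, 0.667, -0.0]
ft_force: [0.5, -0.9, 0.9]
grip_width: 0.0429
gripper_force: 0.0
t: 3.27
ee_pos: [0.4844, -0.2934, 0.1605]
ee_rot: [-0.0, 0.745, 0.667, -0.0]
ft_force: [0.1, 0.5, 0.2]
grip_width: 0.0429
gripper_force: 0.0
shift [-5.4  6.5  0.7] turn -0.007 yaw 83.62 pos [ 0.4841 -0.2939  0.1607]
```

View pics/w1.png

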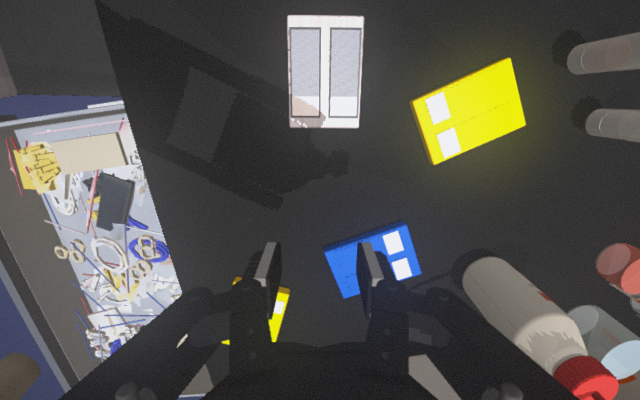

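The wrist view shows the carrier ahead, its top corners at about (288,15), (364,16), (359,128), (290,127). The blue look-alike spans roughly (324,245)–(405,221), below and to the right of the fingers.

```bash
python3 -c "
from h import *
w='pics/w1.png'
c=p2w(w,[(288,15),(364,16),(359,128),(290,127)],.014)
print(c.round(4).tolist(),c.mean(0)); print([np.degrees(np.arctan2(*(c[i]-c[j])[[1,0]])) for i,j in((0,3),(1,2),(0,1),(3,2))])
print(p2w(w,[(324,245),(405,221),(420,277),(345,298)],.014).round(3).tolist())
goto(.491,-.275,84,.05)"
```

```text
[[0.4727, -0.1329, 0.014], [0.5406, -0.1411, 0.014], [0.5294, -0.2395, 0.014], [0.4609, -0.2311, 0.014]] [ 0.50087866 -0.18615366  0.014     ]
[np.float64(83.14171364023632), np.float64(83.46289855266838), np.float64(173.13820917931733), np.float64(172.94764567072983)]
[[0.481, -0.366, 0.014], [0.574, -0.346, 0.014], [0.591, -0.421, 0.014], [0.499, -0.441, 0.014]]
shift [ 19.5   4.8 110.7] turn -0.007 yaw 83.62 pos [ 0.4841 -0.2939  0.1607]
```

```bash
python3 -m inch '6 3 30 0 0.4;6 3 30 0 0.4;6 1.5 30 0 0.4;5 0 25 0 0.4;0 0 20 0 0.4' >/dev/null; python3 -m inch '0 0 10 0 0.4;0 0 8 0 0.4;0 0 0 0 0.4;0 0 0 0 0.4;0 0 0 0 0.4'
python3 -c "
from h import *
goto(.4938,-.2465,83.4,.003)"
```

```text
t: 4.15
ee_pos: [0.4954, -0.2722, 0.009]
ee_rot: [0.001, 0.745, 0.667, 0.0]
ft_force: [-0.2, -0.2, 0.6]
grip_width: 0.0337
gripper_force: 0.0
shift [25.4 -4.5  5.9] turn 0.004 yaw 83.61 pos [ 0.4954 -0.2722  0.009 ]
```

```bash
python3 -m inch '5 -2 3 0 0.4;5 -2 2.5 0 0.4;4 -0.5 0 0 0.4;3 0 0 0 0.4;0 0 0 0 0.4'; python3 -m inch '3 0 0 0 0.4;3 0 0 0 0.4;2 0 0 0 0.4;2 0 0 0 0.4;0 0 0 0 0.4'; python3 -c "
from h import *
snap('wrist','pics/w2.png')
goto(.4938,-.2465,83.4,.003)"
```

```text
t: 4.57
ee_pos: [0.4922, -0.2532, 0.0025]
ee_rot: [-0.0, 0.745, 0.667, -0.0]
ft_force: [0.1, -1.2, 0.8]
grip_width: 0.0342
gripper_force: 0.0
t: 4.98
ee_pos: [0.4934, -0.2438, 0.0024]
ee_rot: [0.0, 0.745, 0.667, 0.0]
ft_force: [0.8, 0.1, 0.2]
grip_width: 0.034
gripper_force: 0.0
shift [-2.5  0.8 -0.7] turn 0.004 yaw 83.65 pos [ 0.4933 -0.2439  0.0023]
```

View pics/w2.png

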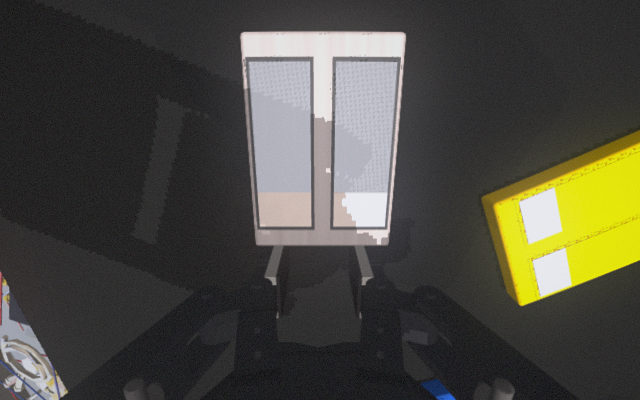

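The fingers sit at the carrier's trailing end, roughly centred (fingers at columns 278 and 362, trailing corners (256,245) and (389,245), leading corners (242,33) and (405,33)).

```bash
cat >> h.py <<'E'
F=np.array([.500,.0135]); FY=92.5
def inF(p):
    a=np.radians(FY); d=np.array(p)[:2]-F; return np.array([d@[np.cos(a),np.sin(a)],d@[-np.sin(a),np.cos(a)]])
def car(fn,uv):
    c=p2w(fn,uv,.014); m=c.mean(0); yaw=np.degrees(np.arctan2(*((c[0]+c[1]-c[2]-c[3])[[1,0]])))
    T=pose(); print('car',m[:2].round(4),'yaw',yaw.round(2),'len',np.linalg.norm(c[0]+c[1]-c[2]-c[3])/2,'inF mm',(inF(m)*1000).round(1),'yawF',(yaw-FY).round(2))
    print('in tool mm',(1000*(T[:3,:3].T@(m-T[:3,3]))[:2]).round(1),'tcp inF',(inF(T[:3,3])*1000).round(1))
E
python3 -c "
from h import *
car('pics/w2.png',[(242,33),(405,33),(389,245),(256,245)])"
```

```text
car [ 0.5004 -0.1835] yaw 83.71 len 0.09802818878033204 inF mm [-196.9    8.2] yawF -8.79
in tool mm [60.8  0.4] tcp inF [-256.9   17.9]
```

```bash
python3 -m inch '3 0.2 0 0 0.4;5 0.3 0 0 0.4;5 0.3 0 0 0.4;5 0.4 0 0 0.4;5 0.4 0 0 0.4'>/dev/null; python3 -m inch '5 0.4 0 0 0.4;5 0.4 0 0 0.4;5 0.4 0 0 0.4;5 0.4 0 0 0.4;5 0.4 0 0 0.4'>/dev/null; python3 -m inch '5 0.3 0 -0.017 0.4;5 0.3 0 -0.017 0.4;5 0.3 0 -0.017 0.4;5 0.3 0 -0.017 0.4;4 0.2 0 -0.014 0.4'
python3 -m inch '2 0 0 0 0.4;1 0 0 0 0.4;0 0 0 0 0.4'
python3 -c "
from h import *
snap('wrist','pics/w3.png'); T=pose();print(inF(T[:3,3])*1000);goto(.5,0,FY)"
```

```text
t: 6.28
ee_pos: [0.5056, -0.1724, 0.0023]
ee_rot: [0.0, 0.717, 0.697, 0.0]
ft_force: [0.3, -1.0, -0.5]
grip_width: 0.0341
gripper_force: 0.6
t: 6.53
ee_pos: [0.5054, -0.1697, 0.0023]
ee_rot: [-0.0, 0.717, 0.697, -0.0]
ft_force: [0.2, 0.2, 0.0]
grip_width: 0.0344
gripper_force: 0.0
[-183.35795924    2.63383012]
shift [169.6 -10.3   0. ] turn -0.073 yaw 88.33 pos [ 0.5054 -0.1698  0.0023]
```

View pics/w3.png

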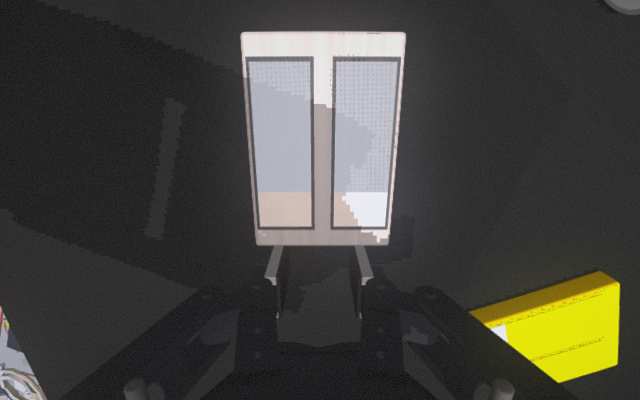

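The carrier has moved with the fingers, its trailing edge still flush at row 245. I'll finish the turn and then check it against the frame.

```bash
python3 -m inch '4 0.3 0 -0.015 0.4;5 0.4 0 -0.016 0.4;5 0.4 0 -0.016 0.4;5 0.4 0 -0.016 0.4;4 0.3 0 -0.010 0.4'
python3 -m inch '5 0 0 0 0.4;5 0 0 0 0.4;3 0 0 0 0.4;1 0 0 0 0.4;0 0 0 0 0.4'
python3 -c "
from h import *
snap('wrist','pics/w4.png'); T=pose();print(inF(T[:3,3])*1000);goto(.5,0,FY)"
```

```text
t: 7.0
ee_pos: [0.5073, -0.1463, 0.0023]
ee_rot: [-0.0, 0.691, 0.723, -0.0]
ft_force: [0.6, -0.7, -0.3]
grip_width: 0.034
gripper_force: 0.5
t: 7.42
ee_pos: [0.5066, -0.1326, 0.0023]
ee_rot: [-0.0, 0.691, 0.723, -0.0]
ft_force: [-0.4, -1.0, -0.1]
grip_width: 0.034
gripper_force: 0.0
[-146.42910259   -0.25439194]
shift [132.9  -0.8   0. ] turn 0.001 yaw 92.53 pos [ 0.5066 -0.1328  0.0023]
```

View pics/w4.png

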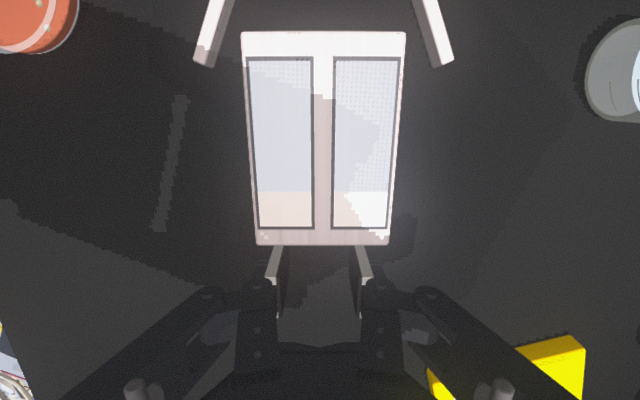

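The wing tips at (203,62) and (444,62) are symmetric about the carrier (centre column 323.5), so it is well aligned. I'll push straight in.

```bash
python3 -c "
from h import *
d=np.load('pics/w4.png.npz');print(d['M'][:3,3]-pose()[:3,3])
print(p2w('pics/w4.png',[(203,62),(444,62)],.012))"
python3 -m inch '4 0 0 0 0.4;5 0 0 0 0.4;5 0 0 0 0.4;5 0 0 0 0.4;5 0 0 0 0.4'
python3 -m inch '5 0 0 0 0.4;5 0 0 0 0.4;5 0 0 0 0.4;5 0 0 0 0.4;5 0 0 0 0.4'
python3 -m inch '5 0 0 0 0.4;5 0 0 0 0.4;5 0 0 0 0.4;5 0 0 0 0.4;3 0 0 0 0.4'
python3 -c "
from h import *
T=pose();print(inF(T[:3,3])*1000);goto(.5,0,FY)"
```

```text
[-0.0056569   0.08166401  0.14275351]
[[ 0.45031628 -0.03573847  0.012     ]
 [ 0.55479225 -0.03092656  0.012     ]]
t: 7.88
ee_pos: [0.5056, -0.1085, 0.0024]
ee_rot: [0.0, 0.691, 0.722, 0.0]
ft_force: [-0.2, -1.4, 0.2]
grip_width: 0.0343
gripper_force: 0.7
t: 8.3
ee_pos: [0.5046, -0.0835, 0.0024]
ee_rot: [0.0, 0.691, 0.723, 0.0]
ft_force: [0.3, -1.8, 0.3]
grip_width: 0.0341
gripper_force: 0.9
t: 8.72
ee_pos: [0.5035, -0.0605, 0.0024]
ee_rot: [0.0, 0.691, 0.723, 0.0]
ft_force: [0.1, -2.9, 1.1]
grip_width: 0.0346
gripper_force: 0.9
[-74.04117142  -0.28775526]
shift [60.6 -0.8  0. ] turn 0.001 yaw 92.54 pos [ 0.5035 -0.0605  0.0024]
```

Carrier is at about −13 mm. I'll continue in small steps until it touches the stop.

```bash
python3 -m inch '3 0 0 0 0.4;3 0 0 0 0.4;2 0 0 0 0.4;1.5 0 0 0 0.4;1 0 0 0 0.4'
python3 -m inch '1 0 0 0 0.4;1 0 0 0 0.4;1 0 0 0 0.4'
python3 -m inch '1 0 0 0 0.4;1 0 0 0 0.4'
```

```text
t: 9.13
ee_pos: [0.5031, -0.0505, 0.0023]
ee_rot: [-0.0, 0.691, 0.723, -0.0]
ft_force: [0.3, -1.7, 0.6]
grip_width: 0.0338
gripper_force: 1.1
t: 9.38
ee_pos: [0.5031, -0.0477, 0.0024]
ee_rot: [0.0, 0.691, 0.722, 0.0]
ft_force: [2.0, -10.4, 0.5]
grip_width: 0.0342
gripper_force: 5.3
t: 9.55
ee_pos: [0.5032, -0.0475, 0.0024]
ee_rot: [0.001, 0.691, 0.723, -0.001]
ft_force: [-0.8, -26.6, 0.4]
grip_width: 0.0339
gripper_force: 13.4
```

Contact with the end stop is firm (26 N) at the expected position. I'll back off, rise, shut the fingers and check.

```bash
python3 -m inch '-2 0 0 0 0.4;-5 0 0 0 0.4;-10 0 0 0 0.4;-10 0 0 0 0.4;-5 0 -10 0 0.4' >/dev/null
python3 -m inch '-5 0 -30 0 0;-5 0 -30 0 0;0 0 -30 0 0;0 0 -20 0 0;0 0 0 0 0'
python3 -m inch '0 0 0 0 0;0 0 0 0 0;0 0 0 0 0'
python3 -c "
from h import *
snap('wrist','pics/w5.png'); goto(.5,.0137,FY,.07)"
```

```text
t: 10.38
ee_pos: [0.5074, -0.0887, 0.1271]
ee_rot: [0.003, 0.692, 0.722, 0.002]
ft_force: [0.8, -0.1, 0.4]
grip_width: -0.0
gripper_force: 0.0
t: 10.63
ee_pos: [0.5038, -0.0875, 0.1214]
ee_rot: [-0.001, 0.691, 0.722, -0.001]
ft_force: [0.2, 0.1, 0.6]
grip_width: 0.0002
gripper_force: 0.0
shift [101.2   0.8  51.3] turn 0.0 yaw 92.52 pos [ 0.5038 -0.0874  0.1212]
```

View pics/w5.png

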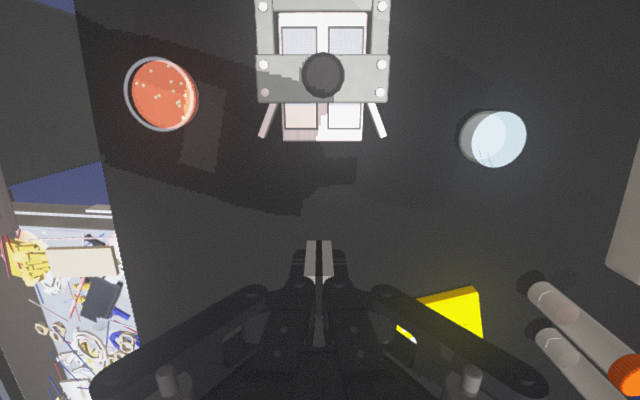

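The carrier lies square in the lane with its leading end against the stop bar (row 13) and its trailing corners at (282,140) and (363,140). The cap is at (323,75), and the dish and beaker are untouched.

```bash
python3 -c "
from h import *
w='pics/w5.png'
c=p2w(w,[(323,75)],.058)[0]; t=p2w(w,[(282,140),(363,140)],.014); print(c,t, inF(t.mean(0))*1000)
goto(c[0],c[1],FY,.07)"
```

```text
[0.50050644 0.0128621  0.058     ] [[ 0.46767089 -0.03750464  0.014     ]
 [ 0.53858559 -0.03430439  0.014     ]] [-49.49394512  -0.97026903]
shift [100.3   1.3  51.3] turn 0.0 yaw 92.52 pos [ 0.5038 -0.0874  0.1212]
```

```bash
python3 -m inch '20 0.3 0 0 0;30 0.4 0 0 0;30 0.4 0 0 0;20 0.2 0 0 0;0 0 20 0 0' >/dev/null
python3 -m inch '0 0 20 0 0;0 0 8 0 0;0 0 0 0 0;0 0 0 0 0;0 0 0 0 0'
python3 -c "
from h import *
goto(.5005,.0129,FY,.060)"
```

```text
t: 11.52
ee_pos: [0.5019, 0.0122, 0.0746]
ee_rot: [0.0, 0.692, 0.722, 0.0]
ft_force: [0.3, -0.4, 0.8]
grip_width: -0.0001
gripper_force: 0.0
shift [ 0.8 -1.4 14.6] turn -0.0 yaw 92.49 pos [0.5019 0.0122 0.0746]
```

```bash
python3 -m inch '0.8 -1.4 5 0 0;0 0 5 0 0;0 0 4 0 0;0 0 1 0 0;0 0 0 0 0'
python3 -m inch '0 0 1.5 0 0;0 0 1.5 0 0;0 0 1 0 0;0 0 0 0 0'
python3 -m inch '0 0 0.7 0 0;0 0 0.7 0 0;0 0 0 0 0'
```

```text
t: 11.93
ee_pos: [0.4999, 0.0131, 0.059]
ee_rot: [-0.0, 0.691, 0.722, -0.0]
ft_force: [0.2, 0.4, 1.5]
grip_width: 0.0
gripper_force: 0.0
t: 12.27
ee_pos: [0.5003, 0.0131, 0.0553]
ee_rot: [0.0, 0.691, 0.722, 0.0]
ft_force: [0.0, -0.1, 1.7]
grip_width: -0.0002
gripper_force: 1.0
t: 12.52
ee_pos: [0.5003, 0.0131, 0.054]
ee_rot: [0.0, 0.691, 0.723, 0.0]
ft_force: [0.2, -0.6, 2.8]
grip_width: 0.0001
gripper_force: 1.3
```

```bash
python3 -m inch '0 0 0.7 0 0;0 0 0.5 0 0;0 0 0 0 0'
python3 -m inch '0 0 0.5 0 0;0 0 0.5 0 0;0 0 0 0 0;0 0 0 0 0'
```

```text
t: 12.77
ee_pos: [0.5004, 0.0131, 0.0535]
ee_rot: [0.0, 0.691, 0.723, 0.0]
ft_force: [-2.8, -1.1, 11.5]
grip_width: -0.0
gripper_force: 5.9
t: 13.1
ee_pos: [0.5005, 0.0132, 0.0533]
ee_rot: [0.0, 0.691, 0.723, 0.0]
ft_force: [-5.3, 0.2, 23.0]
grip_width: 0.0001
gripper_force: 11.6
```

```bash
python3 -m inch '0 0 0 0 0;0 0 0 0 0;0 0 0 0 0;0 0 0 0 0'; python3 -c "
from h import *
print(ticket.close_job())"
```

```text
t: 13.43
ee_pos: [0.5005, 0.0131, 0.0533]
ee_rot: [0.0, 0.691, 0.723, 0.0]
ft_force: [-5.0, 0.3, 23.2]
grip_width: -0.0006
gripper_force: 11.6
the job is handed in; nothing more can be done
None
```

I pushed the carrier flat through the entry until it met the end stop, then handed the job in at 13.4 s with the plunger held down on it at about 23 N; no verdict came back.

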